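# Set the bench supplies out in reverse order

## Robot

A 7-joint arm with a two-finger parallel gripper is mounted at the origin on a cart in front of the work surface, level with it; the furniture and walls round the work are solid. World frame = base frame: x ahead of the robot, y to its left, z up, the work surface at z = 0. Lengths are in m, angles in rad, forces in N, time in s.
With the tool pointing down it reaches from about 0.35 to 0.9 m from the base axis. Payload 8.1 kg.
Tool frame: the origin (TCP) lies between the finger pads; the fingertips stand 11 mm ahead of it and the grasp point (between the pads) lies 8 mm behind it; z points along the fingers, y is the line along which they close (so a half turn about z gives the same grasp; the last joint's range is limited). The gripper opens to 92 mm and grips with 3 to 60 N. Pads are 19 mm wide; open, the fingers measure 130 mm over their backs; the gripper's body (75 mm by 190 mm) begins 47 mm behind the grasp point.
Start: joints at [-1.419, 0.434, 0.025, 1.573, -0.012, 1.134, -0.075], TCP at [0.158, 0.605, 0.238] pointing down, gripper open.
Joint ranges: [-2.62, 2.62], [-0.44, 2.09], [-1.27, 1.32], [0.08, 2.57], [-1.32, 4.46], [0.12, 2], [-2.74, 2.74]. Speed limits (rad/s): [2.22, 2.22, 3.01, 3.01, 3.14, 3.14, 3.14].

## Interface

Orientations are given as a rotation vector (axis times angle).
In Python, from cell import observe, get_image, camera_params, sign_off gives the robot as it stands.
- The arm moves only by the shell command python3 -m pendant 'ROWS' [FORCE]. ROWS is JSON, one flat list of numbers, 7 for each row, row after row: the shift along the tool's x, y, z in m, then the turn, a rotation vector about the tool's x, y, z in rad, then the finger opening in m, from 0 to 0.0918. In form: [dx, dy, dz, rx, ry, rz, jaw, dx, dy, dz, rx, ry, rz, jaw, ...]. A call has 1 to 10 rows; each row shifts and turns the commanded pose from where the row before left it, along the tool's axes as they then stand; what a row does not reach is not made up. A row lasts 1/8 s, in which the tool goes at most 62.5 mm and 10.7 degrees, less where a joint would pass 70% of its speed; a pose out of reach is approached as far as the arm can. A call is refused whole if a number of a shift passes 0.0625 or a number of a turn 0.188, either way. A call with a gripper value outside its range is refused whole. The fingers move at their own pace and stop on an object; FORCE is the grip in N (left out, the last holds). Time passes only in rows, so rows that do not move let the fingers close. It gives the time, the measured TCP pose, the force, the opening and the grip force at its end, in the units of the state.
- observe(): the state, without advancing time (a new reading comes with each control period).
- get_image(name): name is "scene" or "top" or "wrist"; returns the picture (420x560x3 uint8, red, green, blue); there is no depth.
- camera_params(name): a dict with "intrinsics" (3x3 intrinsics, pixels), "eye" and "rotation" of the camera in the world; the wrist camera has in their place "T_tool_cam" (4x4, takes a point from camera to tool coordinates, whose origin is the TCP and whose axes are the flange's). Camera axes: x right, y down, z forward; pixel columns grow to the right and rows downward; lengths in m; the calibration is good to about 2 mm. A picture is of the moment at which its call begins: read the wrist's pose just before it. camera_params takes no time and is no camera call.
- sign_off(): hands the job in; it is judged then, once.
The state is a dict: "clock": time; "joints": joint angles; "dq": joint speeds; "joint_efforts": joint torques, N m; "position": TCP position; "ee_rot": TCP orientation; "force": force on the tool from outside, world axes, zero at the start; "ft_torque": the same for the moment, N m; "width": opening from 0.0 (shut) to 1.0 (fully open); "gripper_force": force on a finger pad.
Only numpy, scipy, OpenCV 4.12 (cv2) and the standard library are available. Lean on these libraries where they do the work, as an engineer would, in place of code of your own. Each camera call takes 0.05 s, during which the arm holds its last target. There are 200 camera calls.

## Task

The four supplies on the dark wooden rack stand in the order in which they were used to take the clock apart. To be ready for putting it together again, move all four to the empty aluminium rack in the reverse order, so that the one at the left end now stands at the right end and so on, one in the middle of each bay, upright and released. Do not shift or upset the oil bottle.

Things in the scene. Friction and masses are not known exactly. Their poses are not given: they have to be found in the camera images.
- jar_centre (a point): Clear round screw jar with a red screw cap, 45 mm in diameter, 60 mm high. The point is its centre, half-way up; z is up when it stands.
- tin_centre (a point): Flat round tin with a green lid, 58 mm in diameter, 25 mm high. The point is its centre, half-way up; z is up when it stands.
- loupe_centre (a point): Black watchmaker's eyeglass, round, 35 mm in diameter, slightly waisted, 31 mm high. The point is its centre, half-way up; z is up when it stands.
- block_centre (a point): Wooden riveting block with three small holes on top, 32 x 60 x 24 mm (x, y, z). It stands with its long side (y) about along the row. The point is its centre, half-way up; z is up when it stands.
- jar_pad: Thin grey felt pad, 64 x 72 x 2 mm, fixed in a bay of the dark wooden rack, on which the jar stands at the start; it never moves. Origin: centre of its underside; its top is 2 mm higher (14 mm above the worktop). Its y axis runs along the row (to the left), 80 mm from bay to bay; low dividers between the bays stand 3 mm, the rack's end walls 12 mm, above the pads.
- tin_pad: Thin grey felt pad, 64 x 72 x 2 mm, fixed in a bay of the dark wooden rack, on which the tin stands at the start; it never moves. Origin: centre of its underside; its top is 2 mm higher (14 mm above the worktop). Its y axis runs along the row (to the left), 80 mm from bay to bay; low dividers between the bays stand 3 mm, the rack's end walls 12 mm, above the pads.
- loupe_pad: Thin grey felt pad, 64 x 72 x 2 mm, fixed in a bay of the dark wooden rack, on which the loupe stands at the start; it never moves. Origin: centre of its underside; its top is 2 mm higher (14 mm above the worktop). Its y axis runs along the row (to the left), 80 mm from bay to bay; low dividers between the bays stand 3 mm, the rack's end walls 12 mm, above the pads.
- block_pad: Thin grey felt pad, 64 x 72 x 2 mm, fixed in a bay of the dark wooden rack, on which the block stands at the start; it never moves. Origin: centre of its underside; its top is 2 mm higher (14 mm above the worktop). Its y axis runs along the row (to the left), 80 mm from bay to bay; low dividers between the bays stand 3 mm, the rack's end walls 12 mm, above the pads.
- empty_rack: Empty aluminium rack, fixed, 70 mm deep (x) and 336 mm long (y, to the left as the robot sees it, turned at most about 6 degrees). Origin: centre of its underside, on the worktop. Four equal bays with grey felt pads, centred at y = +120, +40, -40 and -120 mm (left to right), x = 0; pad tops are 14 mm above the origin. Between the bays stand dividers 4 mm thick and 3 mm above the pads; the end walls are 8 mm thick and 12 mm above the pads. Each bay is 76 mm wide.
- oil_bottle: Small yellow oil bottle with a black nozzle, 29 mm in diameter, 86 mm high, standing beyond the racks; leave it alone. Origin: centre of its underside. Other obstacles, fixed: an open brass clock frame, 410 mm high, stands at the right (x 0.35 to 0.49, y -0.22 to -0.45 m) and a vice, 180 mm high, near the left (x up to 0.42, y 0.10 to 0.26 m); come in over the top of the frame or round it.
Mind the look-alikes: they are no part of the job. There is more than one size of the part that bears tin_centre; the job needs the smaller.

How it is judged:
By the outcome, as a careful person would: the job done as asked, in the order asked, and still so for the second after the job is handed in, with the robot touching nothing.
It also fails if it takes over 96 s, if anything falls off the work surface, if the arm or the gripper's body presses on something with over 40 N, if the wrist force passes 120 N, or if a joint passes its speed limit or range.

## Working session

There is one attempt and no reset: what is moved stays moved. The work goes in short steps, Python scripts to look and compute and a shell command to move; the robot and the scene stay as the last step left them, time stands still between calls to the robot, and variables do not carry over. Pictures are saved under pics/ and viewed, at most 14 in all, crops included, and the job is handed in when it is done.

```bash
mkdir -p pics; ls; python3 - <<'E'
from cell import *
import cv2,numpy as np
for n in("scene","top"):
    cv2.imwrite(f"pics/{n}0.png",get_image(n)[:,:,::-1])
    p=camera_params(n);print(n,{k:np.round(v,4).tolist() for k,v in p.items()})
print({k:np.round(v,4).tolist() for k,v in camera_params("wrist").items()})
print(observe())
E
```

```text
pics
scene {'intrinsics': [[457.6976, 0.0, 281.7359], [0.0, 457.6976, 215.5569], [0.0, 0.0, 1.0]], 'eye': [0.2068, 0.4874, 0.5515], 'rotation': [-0.8223, 2.407, -1.297]}
top {'intrinsics': [[502.5722, 0.0, 279.5178], [0.0, 502.5722, 208.9923], [0.0, 0.0, 1.0]], 'eye': [0.4186, -0.0606, 1.1834], 'rotation': [-2.1145, 2.1412, -0.2051]}
{'intrinsics': [[351.0032, 0.0, 278.3182], [0.0, 351.0032, 215.7794], [0.0, 0.0, 1.0]], 'T_tool_cam': [[0.0016, -0.9593, -0.2825, 0.0766], [1.0, 0.0015, 0.0007, 0.0002], [-0.0003, -0.2825, 0.9593, -0.1482], [0.0, 0.0, 0.0, 1.0]]}
{'clock': 0.1, 'joints': array([-1.41858532,  0.43514299,  0.02495087,  1.57400895, -0.01157138,
        1.13401748, -0.07507008]), 'dq': array([ 0.0008852 , -0.00124848, -0.00064719, -0.00220105,  0.00052517,
       -0.00108757,  0.0001868 ]), 'joint_efforts': array([ 2.37021733e-03, -6.69125962e+01,  9.87488329e-01, -3.15145576e+01,
       -6.05945522e-02,  3.74189497e-02,  7.35759136e-05]), 'position': array([0.15747204, 0.60436943, 0.23702851]), 'ee_rot': array([-3.99180116e-01, -3.11609179e+00,  2.24924486e-03]), 'force': array([-1.04794747,  0.01541691,  0.95638722]), 'ft_torque': array([-0.02632364, -0.00838778,  0.02204138]), 'gripper_force': 0.0, 'width': 1.0033079035065344}
```

View pics/top0.png

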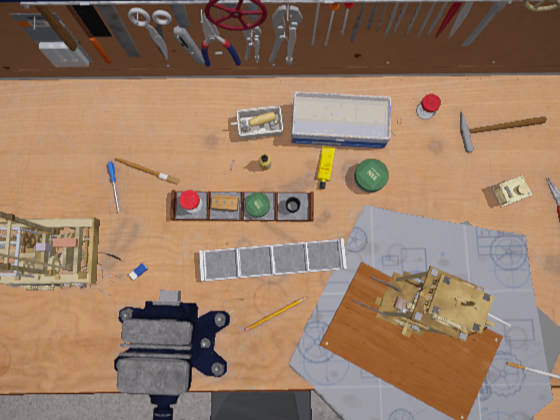

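View pics/scene0.png

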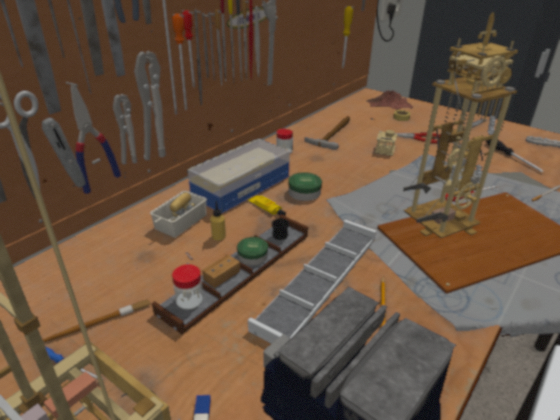

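```bash
cat > h.py <<'E'
from cell import *
import cv2,numpy as np
from scipy.spatial.transform import Rotation as R
def cam(n):
    p=camera_params(n);K=np.array(p["intrinsics"])
    if n=="wrist":
        o=observe();T=np.eye(4);T[:3,:3]=R.from_rotvec(o["ee_rot"]).as_matrix();T[:3,3]=o["position"]
        T=T@np.array(p["T_tool_cam"]);return K,T[:3,3],T[:3,:3]
    r=np.array(p["rotation"]);r=R.from_rotvec(r).as_matrix() if r.ndim==1 else r
    return K,np.array(p["eye"]),r
def ray(c,uv,z):
    K,e,r=c;d=r@np.linalg.inv(K)@np.array([uv[0],uv[1],1.]);return e+d*(z-e[2])/d[2]
def proj(c,X):
    K,e,r=c;q=K@(r.T@(np.array(X)-e));return q[:2]/q[2]
E
python3 - <<'E'
from h import *
np.set_printoptions(precision=3,suppress=True)
for n in("top","scene"):
    c=cam(n);print(c[2])
    for X in [(0,0,0),(.158,.605,.238),(.35,-.22,0),(.49,-.45,0),(.42,.1,0),(.42,.26,.18)]:print(n,X,proj(c,X))
c=cam("top")
for uv in [(189,200),(226,203),(257,204),(293,206),(222,263),(326,256),(265,160)]:print(uv,ray(c,uv,.03))
cv2.imwrite("pics/w0.png",get_image("wrist")[:,:,::-1])
E
```

```text
[[-0.013 -0.983  0.184]
 [-1.     0.012 -0.009]
 [ 0.006 -0.184 -0.983]]
top (0, 0, 0) [250.577 500.42 ]
top (0.158, 0.605, 0.238) [-103.889  460.187]
top (0.35, -0.22, 0) [346.206 332.464]
top (0.49, -0.45, 0) [441.837 269.789]
top (0.42, 0.1, 0) [206.849 303.26 ]
top (0.42, 0.26, 0.18) [112.523 304.405]
[[-0.797 -0.347  0.495]
 [-0.604  0.433 -0.669]
 [ 0.018 -0.832 -0.555]]
scene (0, 0, 0) [669.814 491.48 ]
scene (0.158, 0.605, 0.238) [  38.207 2330.838]
scene (0.35, -0.22, 0) [445.005 270.741]
scene (0.49, -0.45, 0) [422.744 196.029]
scene (0.42, 0.1, 0) [318.693 363.53 ]
scene (0.42, 0.26, 0.18) [243.002 350.212]
(189, 200) [0.658 0.141 0.03 ]
(226, 203) [0.65  0.054 0.03 ]
(257, 204) [ 0.647 -0.018  0.03 ]
(293, 206) [ 0.641 -0.102  0.03 ]
(222, 263) [0.51  0.063 0.03 ]
(326, 256) [ 0.523 -0.176  0.03 ]
(265, 160) [ 0.753 -0.038  0.03 ]
```

View pics/w0.png

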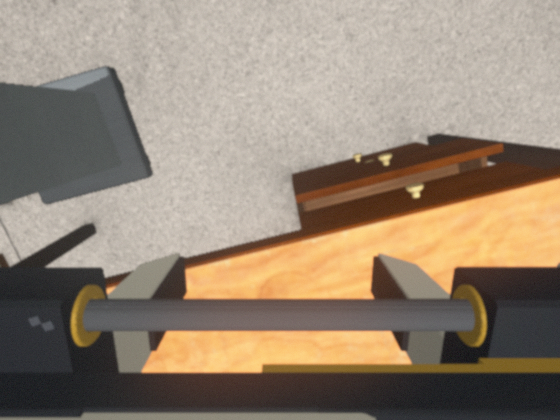

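```bash
python3 - <<'E'
from h import *
np.set_printoptions(precision=3,suppress=True)
s=cam("scene");t=cam("top")
for z in(0,.03,.2,.4):print(z,[ray(t,p,z)[:2] for p in((98,283),(98,222),(5,283))], [ray(s,p,z)[:2] for p in((165,410),(90,335),(105,385))])
im=cv2.resize(cv2.imread("pics/top0.png")[150:300,0:330],None,fx=2.4,fy=2.4,interpolation=2)
cv2.imwrite("pics/tc.png",im)
E
```

```text
0 [array([0.47 , 0.354]), array([0.613, 0.361]), array([0.472, 0.569])] [array([0.539, 0.288]), array([0.729, 0.273]), array([0.634, 0.313])]
0.03 [array([0.468, 0.343]), array([0.608, 0.351]), array([0.471, 0.553])] [array([0.521, 0.298]), array([0.7  , 0.285]), array([0.611, 0.322])]
0.2 [array([0.461, 0.284]), array([0.58, 0.29]), array([0.463, 0.463])] [array([0.419, 0.36 ]), array([0.539, 0.351]), array([0.479, 0.376])]
0.4 [array([0.452, 0.214]), array([0.548, 0.219]), array([0.454, 0.356])] [array([0.298, 0.432]), array([0.35 , 0.429]), array([0.324, 0.439])]
```

View pics/tc.png

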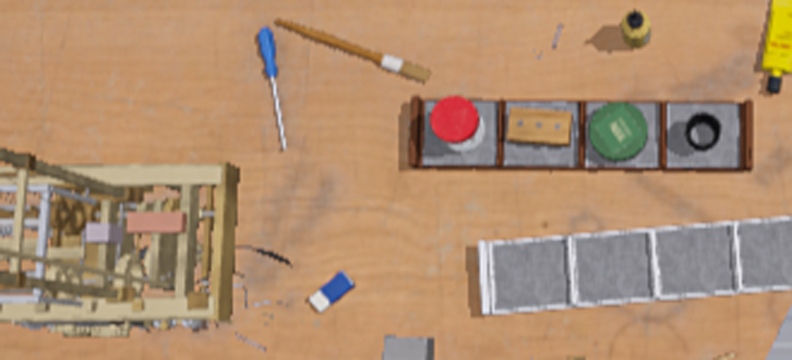

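```bash
python3 -m pendant '[0,0,-0.05,0,0,0,0.09,0,0,-0.05,0,0,0,0.09,0,-0.04,-0.03,0,0,0,0.09,0,-0.06,0,0,0,0,0.09,0,-0.06,0,0,0,0,0.09,0,-0.06,0,0,0,0,0.09,0,0,0,0,0,0,0.09]' && python3 -m pendant '[-0.053,0,0,0,0,0.14,0.09,-0.053,0,0,0,0,0.14,0.09,-0.053,0,0,0,0,0.14,0.09,-0.053,0,0,0,0,0.14,0.09,-0.053,0,0,0,0,0.14,0.09,-0.053,0,0,0,0,0.14,0.09,-0.053,0,0,0,0,0.14,0.09,-0.053,0,0,0,0,0.14,0.09,-0.053,0,0,0,0,0.14,0.09,0,0,0,0,0,0,0.09]'; python3 -c "
from cell import *;o=observe();print(o['joints'])"
```

```text
clock: 1.02
position: [0.1014, 0.3883, 0.368]
ee_rot: [-0.399, -3.116, -0.0]
force: [1.4, 0.4, 0.4]
width: 0.978
gripper_force: 0.0
clock: 2.28
position: [0.4095, 0.0633, 0.368]
ee_rot: [2.168, 2.272, 0.001]
force: [-0.9, 1.8, -1.3]
width: 0.979
gripper_force: 0.0
[-0.87290123 -0.05486531  0.57158322  1.8552989   0.03133212  1.33174069
 -0.26227516]
```

```bash
cat > snap.py <<'E'
from h import *
import sys,pickle
n=sys.argv[1];c=cam("wrist");im=get_image("wrist")[:,:,::-1];cv2.imwrite(f"pics/{n}.png",im);pickle.dump(c,open(f"{n}.pkl","wb"))
o=observe();print(o["position"],R.from_rotvec(o["ee_rot"]).as_matrix()[:,1])
E
python3 -m pendant '[0,0.06,0.03,0,0,0.03,0.09,0,0.06,0.03,0,0,0,0.09,0,0.05,0.01,0,0,0.018,0.09,0,0,0,0,0,0,0.09,0,0,0,0,0,0,0.09]' && python3 snap.py wa && python3 -m pendant '[-0.06,0,0,0,0,0,0.09,-0.06,0,0,0,0,0,0.09,0,0,0,0,0,0,0.09,0,0,0,0,0,0,0.09]' && python3 snap.py wb
```

```text
clock: 2.9
position: [0.5699, 0.0734, 0.3012]
ee_rot: [-2.212, -2.231, 0.002]
force: [-0.4, -0.7, 0.8]
width: 0.979
gripper_force: 0.0
[0.56959285 0.07334925 0.30189917] [ 9.99961595e-01  8.76064252e-03 -2.45329658e-04]
clock: 3.45
position: [0.5706, -0.0463, 0.3027]
ee_rot: [-2.212, -2.23, -0.004]
force: [0.8, 0.3, -0.3]
width: 0.982
gripper_force: 0.0
[ 0.5707159  -0.04540839  0.3023849 ] [9.99951231e-01 9.83572151e-03 8.90863355e-04]
```

View pics/wa.png

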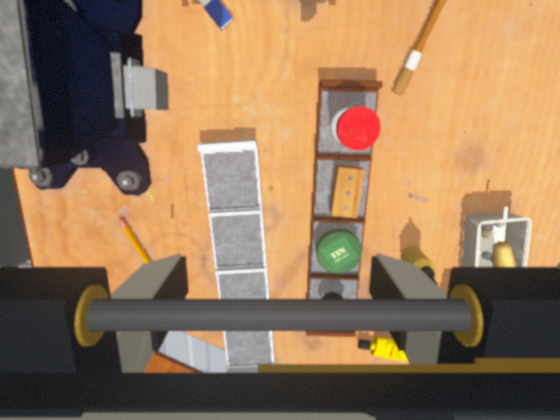

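View pics/wb.png

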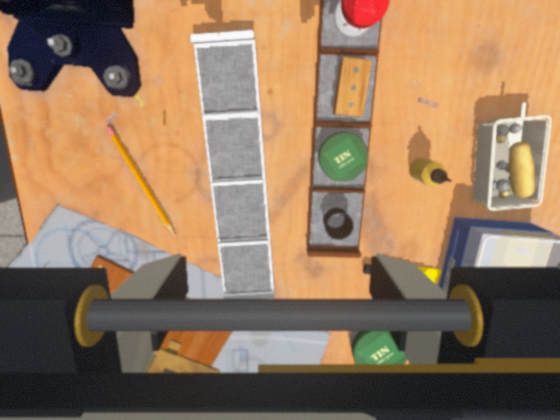

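```bash
cat > meas.py <<'E'
from h import *
import pickle
np.set_printoptions(precision=4,suppress=True)
for n in("wa","wb"):
    im=cv2.imread(f"pics/{n}.png");c=pickle.load(open(n+".pkl","rb"))
    hsv=cv2.cvtColor(im,cv2.COLOR_BGR2HSV);H,S,V=cv2.split(hsv)
    M={"red":(((H<6)|(H>174))&(S>190)&(V>120),.074),"green":((H>50)&(H<85)&(S>120),.039),
       "felt":((S<40)&(V>60)&(V<165),.014),"block":((H>10)&(H<22)&(S>120)&(V>90),.038),"yellow":((H>22)&(H<30)&(S>150),.03),"black":((V<45),.045)}
    for k,(m,z) in M.items():
        m=m.astype(np.uint8);m[262:]=0
        if k=="felt":m[:,:190]=0;m[:,290:]=0;m=cv2.morphologyEx(m,5 and cv2.MORPH_OPEN,np.ones((5,5)))
        if k in("block",):m[:,:325]=0;m[:,375:]=0;m=cv2.morphologyEx(m,cv2.MORPH_OPEN,np.ones((5,5)))
        if k=="black":m[:,:310]=0;m[:,365:]=0
        for q in cv2.findContours(m,cv2.RETR_EXTERNAL,2)[0]:
            if cv2.contourArea(q)<250:continue
            r=cv2.minAreaRect(q);e=cv2.boxPoints(r);P=np.array([ray(c,p,z) for p in e])
            d=np.linalg.norm(P-np.roll(P,-1,0),axis=1)[:2];v=P[1]-P[0] if d[0]>d[1] else P[2]-P[1]
            print(n,k,"px",np.round(r[0]),"xy",P.mean(0)[:2],"size",d,"long-ang",np.degrees(np.arctan2(v[1],v[0])).round(1))
E
python3 meas.py
```

```text
wa red px [358. 128.] xy [0.6518 0.135 ] size [0.0409 0.0405] long-ang 0.6
wa block px [346. 193.] xy [0.6513 0.0571] size [0.0668 0.0337] long-ang 85.6
wa block px [368. 212.] xy [0.6795 0.0322] size [0.014  0.1246] long-ang -85.0
wa block px [349.  41.] xy [0.644 0.222] size [0.0806 0.0507] long-ang 92.8
wb red px [366.  13.] xy [0.6533 0.123 ] size [0.0418 0.0223] long-ang 0.6
wb felt px [244. 253.] xy [ 0.5262 -0.1499] size [0.0585 0.023 ] long-ang 0.5
wb felt px [240. 213.] xy [ 0.5224 -0.0956] size [0.0586 0.0756] long-ang -85.5
wb felt px [234. 149.] xy [ 0.5161 -0.0136] size [0.0592 0.0713] long-ang -85.6
wb felt px [227.  79.] xy [0.51   0.0665] size [0.0601 0.0709] long-ang -85.9
wb block px [348. 246.] xy [ 0.6595 -0.1302] size [0.0572 0.0391] long-ang 0.5
wb block px [368. 159.] xy [ 0.6765 -0.0216] size [0.0125 0.0889] long-ang -85.1
wb block px [352.  86.] xy [0.6514 0.0588] size [0.0596 0.0329] long-ang 84.5
```

```bash
python3 - <<'E'
from h import *
import pickle
np.set_printoptions(precision=4,suppress=True)
im=cv2.imread("pics/wb.png");c=pickle.load(open("wb.pkl","rb"))
H,S,V=cv2.split(cv2.cvtColor(im,cv2.COLOR_BGR2HSV));print(H[150,330],S[150,330],V[150,330])
m=((H>55)&(H<90)&(S>90)).astype(np.uint8);m[262:]=0
for q in cv2.findContours(cv2.morphologyEx(m,3,np.ones((5,5))),0,2)[0]:
    if cv2.contourArea(q)>300:
        (u,v),r=cv2.minEnclosingCircle(q);print("tin",u,v,ray(c,(u,v),.037),2*r*(c[1][2]-.037)/351)
for p,z in (((337,222),.045),((339,219),.045),((425,172),.05),((445,178),.086)):print(p,ray(c,p,z))
cv2.imwrite("pics/lc.png",cv2.resize(im[110:260,300:460],None,fx=4,fy=4,interpolation=2))
E
```

```text
58 95 145
tin 343.6698303222656 157.38726806640625 [ 0.6473 -0.0188  0.037 ] 0.05110649389401569
(337, 222) [ 0.6426 -0.0957  0.045 ]
(339, 219) [ 0.6448 -0.0919  0.045 ]
(425, 172) [ 0.7394 -0.0331  0.05  ]
(445, 178) [ 0.746  -0.0335  0.086 ]
```

View pics/lc.png

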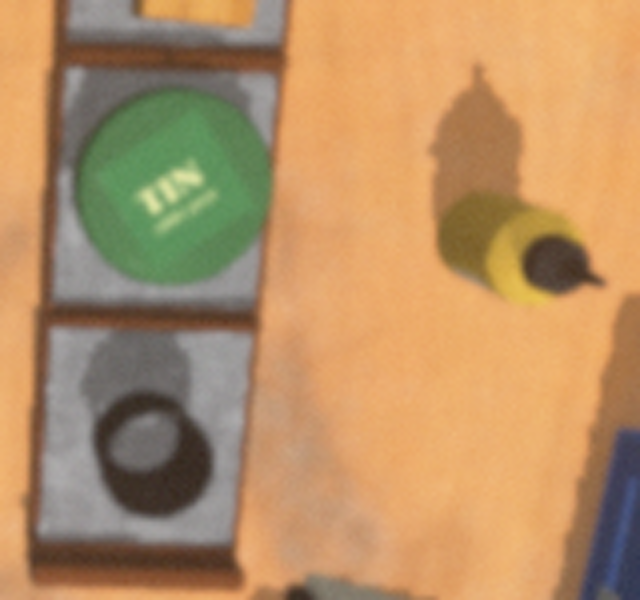

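```bash
python3 - <<'E'
from h import *
import pickle
np.set_printoptions(precision=4,suppress=True)
c=pickle.load(open("wb.pkl","rb"))
print("loupe",ray(c,(338.9,224.5),.045),ray(c,(336,220),.014))
for z in (0,.04,.07,.1):print(z,"box",ray(c,(455,217),z),ray(c,(441,265),z))
im=cv2.imread("pics/top0.png");print(proj(cam("top"),(.74,-.06,.085)),proj(cam("top"),(.74,-.135,.085)),proj(cam("top"),(.742,-.0335,.086)))
E
```

```text
loupe [ 0.6451 -0.0988  0.045 ] [ 0.6467 -0.1026  0.014 ]
0 box [ 0.8086 -0.1011  0.    ] [ 0.7996 -0.1711  0.    ]
0.04 box [ 0.7874 -0.0895  0.04  ] [ 0.7792 -0.1533  0.04  ]
0.07 box [ 0.7715 -0.0808  0.07  ] [ 0.7639 -0.1399  0.07  ]
0.1 box [ 0.7556 -0.0721  0.1   ] [ 0.7485 -0.1266  0.1   ]
[274.3468 158.6503] [307.43   158.2897] [262.6305 157.8012]
```

```bash
python3 -m pendant '[-0.028,0.037,0.02,0,0,0,0.09,-0.027,0.037,0.02,0,0,0,0.09,0,0,0.06,0,0,0,0.08,0,0,0.06,0,0,0,0.075,0,0,0.06,0,0,0,0.07,0,0,0.04,0,0,0,0.065,0,0,0.01,0,0,0,0.065,0,0,0,0,0,0,0.065,0,0,0,0,0,0,0.065]' 15 && python3 snap.py c1
```

```text
clock: 4.62
position: [0.6469, -0.1013, 0.0339]
ee_rot: [2.21, 2.229, 0.003]
force: [0.8, -0.3, -0.2]
width: 0.709
gripper_force: 0.0
[ 0.64679935 -0.10142285  0.03393166] [0.99995949 0.00837614 0.00329411]
```

View pics/c1.png

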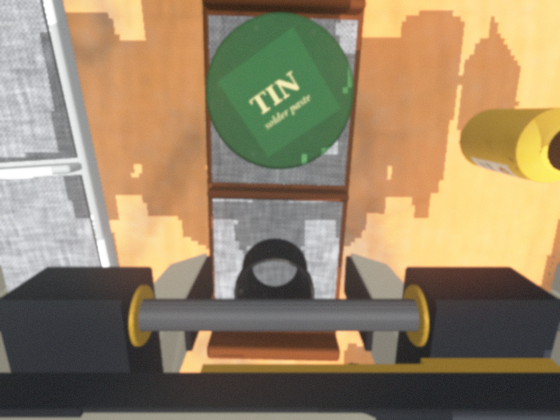

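```bash
python3 -m pendant '[0,0,0,0,0,0,0.02,0,0,0,0,0,0,0.02,0,0,0,0,0,0,0.02,0,0,0,0,0,0,0.02,0,0,0,0,0,0,0.02,0,0,-0.03,0,0,0,0.02,0,0,-0.03,0,0,0,0.02,0,0,-0.03,0,0,0,0.02,0,0,0,0,0,0,0.02]' 15 && python3 -m pendant '[0.042,-0.034,0,0,0,0,0.02,0.042,-0.034,0,0,0,0,0.02,0.042,-0.034,0,0,0,0,0.02,0.042,-0.034,0,0,0,-0.11,0.02,0,0,0,0,0,-0.12,0.02,0,0,0,0,0,0,0.02,0,0,0,0,0,0,0.02]'
```

```text
clock: 5.8
position: [0.6468, -0.102, 0.1241]
ee_rot: [2.21, 2.228, 0.004]
force: [0.2, -0.3, -0.0]
width: 0.369
gripper_force: 15.0
clock: 6.68
position: [0.5083, 0.0647, 0.1215]
ee_rot: [1.947, 2.465, -0.001]
force: [0.6, 1.0, -0.2]
width: 0.366
gripper_force: 15.0
```

```bash
python3 snap.py c2
```

```text
[0.50838208 0.06457563 0.12156447] [ 9.72704746e-01  2.32046247e-01 -1.30221030e-04]
```

View pics/c2.png

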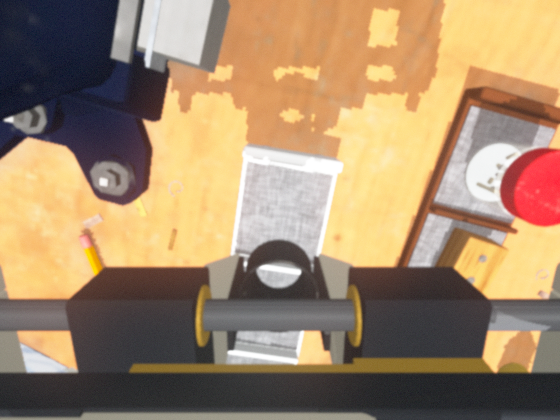

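```bash
python3 - <<'E'
from h import *
import pickle
np.set_printoptions(precision=4,suppress=True)
c=pickle.load(open("c2.pkl","rb"))
for p in((245,148),(341,161),(245,165),(338,173)):print(p,ray(c,p,.026),ray(c,p,.014))
for p in((241,180),(333,184),(233,250),(326,255)):print(p,ray(c,p,.014))
E
```

```text
(245, 148) [0.4737 0.1112 0.026 ] [0.4729 0.1098 0.014 ]
(341, 161) [0.5401 0.118  0.026 ] [0.5426 0.117  0.014 ]
(245, 165) [0.4761 0.0998 0.026 ] [0.4754 0.0979 0.014 ]
(338, 173) [0.5404 0.1095 0.026 ] [0.5429 0.108  0.014 ]
(241, 180) [0.4748 0.0864 0.014 ]
(333, 184) [0.5416 0.0993 0.014 ]
(233, 250) [0.4801 0.0307 0.014 ]
(326, 255) [0.5519 0.0436 0.014 ]
```

```bash
python3 -m pendant '[0.001,0.003,0.03,0,0,0,0.02,0,0,0.03,0,0,0,0.02,0,0,0.02,0,0,0,0.02,0,0,0.007,0,0,0,0.02,0,0,0,0,0,0,0.02,0,0,0,0,0,0,0.02]' && python3 -m pendant '[0,0,0,0,0,0,0.065,0,0,0,0,0,0,0.065,0,0,0,0,0,0,0.065,0,0,-0.03,0,0,0,0.065,0,0,-0.06,0,0,0,0.08,0,0,-0.03,0,0,0,0.08,0,0,0,0,0,0,0.08]'
```

```text
clock: 7.48
position: [0.5114, 0.067, 0.0355]
ee_rot: [1.942, 2.468, 0.001]
force: [-0.1, 1.1, -0.8]
width: 0.367
gripper_force: 15.0
clock: 8.35
position: [0.5122, 0.0675, 0.157]
ee_rot: [1.94, 2.468, 0.006]
force: [0.1, 0.6, 0.4]
width: 0.875
gripper_force: 0.0
```

```bash
python3 - <<'E'
from h import *
import pickle
np.set_printoptions(precision=4,suppress=True)
c=pickle.load(open("c1.pkl","rb"))
print(ray(c,(281,90),.039),[ray(c,p,.039)[:2] for p in((209,90),(354,90),(281,12),(281,168))])
o=observe();A=R.from_rotvec(o["ee_rot"]).as_matrix();th=np.radians(35)
d=ray(c,(281,90),.039)-o["position"];print(o["position"],A.T@d,np.degrees(np.arctan2(A[1,1],A[0,1])))
E
```

```text
[ 0.6469 -0.0164  0.039 ] [array([ 0.6193, -0.0167]), array([ 0.675 , -0.0161]), array([0.6466, 0.0103]), array([ 0.6473, -0.0464])]
[0.5122 0.0675 0.157 ] [-0.1133  0.1106  0.1185] 13.643209946855086
```

```bash
python3 -m pendant '[-0.038,0.037,0,0,0,0,0.085,-0.038,0.037,0,0,0,0,0.085,-0.038,0.037,0,0,0,0,0.085,0,0,0.02,0,0,-0.186,0.078,0,0,0.03,0,0,-0.186,0.078,0,0,0,0,0,0,0.078,0,0,0,0,0,0,0.078]' && python3 snap.py c3
```

```text
clock: 9.22
position: [0.6455, -0.0176, 0.1051]
ee_rot: [-1.458, -2.783, 0.0]
force: [0.6, 0.3, 0.3]
width: 0.849
gripper_force: 0.0
[ 0.64593945 -0.01747306  0.10562137] [0.82164342 0.57000121 0.00084211]
```

View pics/c3.png

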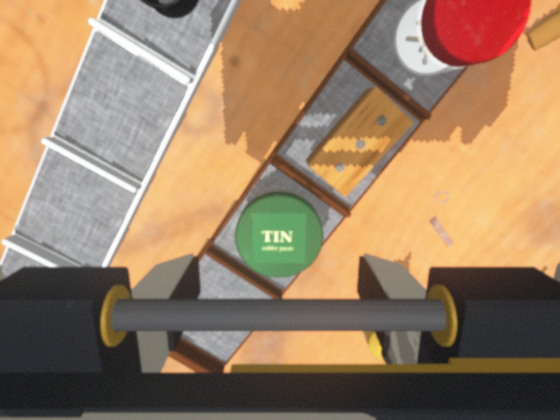

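```bash
python3 -c "
from h import *;import pickle
print(ray(pickle.load(open('c3.pkl','rb')),(279,235),.039))"; python3 -m pendant '[0,0.001,0.03,0,0,0,0.078,0,0,0.03,0,0,0,0.078,0,0,0.013,0,0,0,0.078,0,0,0,0,0,0,0.078,0,0,0,0,0,0,0.04,0,0,0,0,0,0,0.04,0,0,0,0,0,0,0.04,0,0,0,0,0,0,0.04]' 20
```

```text
[ 0.64565442 -0.01668566  0.039     ]
clock: 10.28
position: [0.6466, -0.0164, 0.0324]
ee_rot: [1.451, 2.786, 0.001]
force: [-1.1, 2.0, 5.1]
width: 0.622
gripper_force: 20.0
```

```bash
python3 -m pendant '[0,0,-0.02,0,0,0,0.04,0,0,-0.03,0,0,0,0.04,0,0,-0.03,0,0,0,0.04,0.025,-0.035,0,0,0,0,0.04,0.025,-0.035,0,0,0,0,0.04,0.026,-0.035,0,0,0,0,0.04,0,0,0,0,0,0,0.04,0,0,0,0,0,0,0.04]' && python3 snap.py c4
```

```text
clock: 11.28
position: [0.5178, -0.0146, 0.1129]
ee_rot: [1.451, 2.784, 0.002]
force: [0.6, 0.9, -0.8]
width: 0.621
gripper_force: 20.0
[ 0.51817079 -0.0147166   0.11269046] [0.81964141 0.57287391 0.00185429]
```

View pics/c4.png

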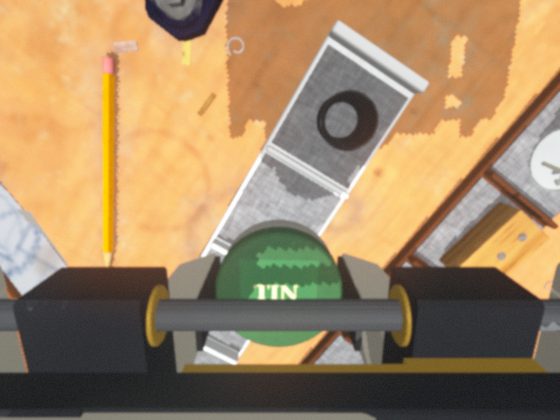

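```bash
python3 - <<'E'
from h import *
import pickle
np.set_printoptions(precision=4,suppress=True)
c=pickle.load(open("c4.pkl","rb"))
a,b=ray(c,(267,150),.017),ray(c,(347,194),.017);print(a,b,(a+b)/2,(a+b)/2+.04*np.array([.076,-.997,0]))
a,b=ray(c,(221,240),.017),ray(c,(212,250),.017);print(a,b)
print("loupe",ray(c,(347,120),.045))
E
```

```text
[0.482  0.0236 0.017 ] [0.5462 0.0308 0.017 ] [0.5141 0.0272 0.017 ] [ 0.5172 -0.0127  0.017 ]
[ 0.4914 -0.0501  0.017 ] [ 0.4902 -0.0607  0.017 ]
loupe [0.51   0.0682 0.045 ]
```

```bash
python3 -m pendant '[0.002,0,0.03,0,0,0,0.04,0,0,0.03,0,0,0,0.04,0,0,0.012,0,0,0,0.04,0,0,0.007,0,0,0,0.04,0,0,0,0,0,0,0.04,0,0,0,0,0,0,0.04]' && python3 -m pendant '[0,0,0,0,0,0,0.077,0,0,0,0,0,0,0.077,0,0,0,0,0,0,0.077,0,0,-0.03,0,0,0,0.08,0,0,-0.06,0,0,0,0.08,0,0,-0.03,0,0,0,0.08,0,0,0,0,0,0,0.08]'; python3 - <<'E'
from h import *
np.set_printoptions(precision=4,suppress=True)
o=observe();A=R.from_rotvec(o["ee_rot"]).as_matrix()
print(o["position"],A.T@(np.array([.6514,.058,.1])-o["position"]),np.degrees(np.arctan2(A[1,1],A[0,1])))
E
```

```text
clock: 12.08
position: [0.5162, -0.0131, 0.0335]
ee_rot: [1.451, 2.785, 0.001]
force: [-0.3, 1.1, -0.1]
width: 0.619
gripper_force: 20.0
clock: 12.95
position: [0.5171, -0.0131, 0.1551]
ee_rot: [1.45, 2.783, 0.005]
force: [0.6, -0.0, -1.3]
width: 0.872
gripper_force: 0.0
[ 0.5171 -0.0131  0.1551] [-0.0186  0.1506  0.0558] 34.95565884281478
```

```bash
python3 -m pendant '[-0.006,0.05,0,0,0,0,0.08,-0.006,0.05,0,0,0,0,0.08,-0.006,0.05,0,0,0,0,0.08,0,0,0.01,0,0,0.175,0.08,0,0,0.01,0,0,0.175,0.08,0,0,0.01,0,0,0.175,0.075,0,0,0.01,0,0,0.175,0.07,0,0,0,0,0,0,0.07,0,0,0,0,0,0,0.07]' && python3 snap.py c5
```

```text
clock: 14.08
position: [0.6486, 0.0579, 0.1124]
ee_rot: [-2.315, -2.123, 0.001]
force: [0.4, 0.8, -0.5]
width: 0.765
gripper_force: 0.0
[0.6488301  0.0579123  0.11280702] [ 9.96214731e-01 -8.69264337e-02 -6.34839561e-05]
```

View pics/c5.png

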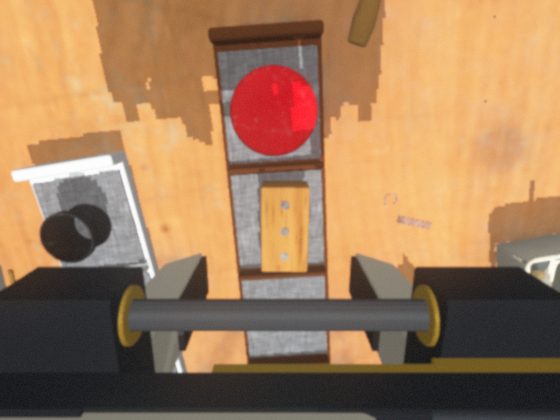

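```bash
python3 - <<'E'
from h import *
import pickle
np.set_printoptions(precision=4,suppress=True)
c=pickle.load(open("c5.pkl","rb"));o=observe();A=R.from_rotvec(o["ee_rot"]).as_matrix()
P=[ray(c,p,.038) for p in((261,183),(306,181),(308,272),(262,272))];m=np.mean(P,0);print(np.array(P),m,A.T@(m-o["position"]))
j=ray(c,(274,110),.074);print("jar",j)
E
```

```text
[[0.6402 0.0918 0.038 ]
 [0.6691 0.0907 0.038 ]
 [0.6665 0.0267 0.038 ]
 [0.6347 0.0294 0.038 ]] [0.6527 0.0597 0.038 ] [0.0021 0.0037 0.0748]
jar [0.6529 0.1356 0.074 ]
```

```bash
python3 -m pendant '[0.002,0.004,0.03,0,0,0,0.06,0,0,0.03,0,0,0,0.06,0,0,0.0215,0,0,0,0.06,0,0,0,0,0,0,0.06,0,0,0,0,0,0,0.02,0,0,0,0,0,0,0.02,0,0,0,0,0,0,0.02,0,0,0,0,0,0,0.02,0,0,-0.03,0,0,0,0.02]' 20 && python3 -m pendant '[0,0,-0.03,0,0,0,0.02,0,0,-0.02,0,0,-0.164,0.02,0,0,0,0,0,0,0.02]'; python3 - <<'E'
from h import *
np.set_printoptions(precision=4,suppress=True)
o=observe();A=R.from_rotvec(o["ee_rot"]).as_matrix()
print(o["position"],A.T@(np.array([.5233,-.0927,.0315])-o["position"]),np.degrees(np.arctan2(A[1,1],A[0,1])))
E
```

```text
clock: 15.25
position: [0.6514, 0.0599, 0.0599]
ee_rot: [-2.317, -2.118, 0.005]
force: [1.0, 0.2, 0.6]
width: 0.348
gripper_force: 20.0
clock: 15.62
position: [0.654, 0.0596, 0.1129]
ee_rot: [2.138, 2.3, 0.004]
force: [0.2, 0.2, 0.4]
width: 0.349
gripper_force: 20.0
[0.654  0.0596 0.1129] [-0.1424 -0.1418  0.0809] 4.190327986325236
```

```bash
python3 -m pendant '[-0.0475,-0.0473,0,0,0,0,0.02,-0.0475,-0.0473,0,0,0,0,0.02,-0.0475,-0.0473,0,0,0,0,0.02,0,0,0.03,0,0,0,0.02,0,0,0,0,0,0,0.02,0,0,0,0,0,0,0.02]'; python3 - <<'E'
from h import *
np.set_printoptions(precision=4,suppress=True)
o=observe();A=R.from_rotvec(o["ee_rot"]).as_matrix()
print(o["position"],A.T@(np.array([.5233,-.0927,.0325])-o["position"]))
E
```

```text
clock: 16.38
position: [0.5312, -0.082, 0.0813]
ee_rot: [-2.138, -2.301, 0.001]
force: [0.2, 0.3, 0.0]
width: 0.349
gripper_force: 20.0
[ 0.5312 -0.082   0.0813] [-0.0101 -0.0087  0.0488]
```

```bash
python3 -m pendant '[-0.0103,-0.009,0,0,0,0,0.02,0,0,0.03,0,0,0,0.02,0,0,0.012,0,0,0,0.02,0,0,0.006,0,0,0,0.02,0,0,0,0,0,0,0.02,0,0,0,0,0,0,0.02]' && python3 -m pendant '[0,0,0,0,0,0,0.06,0,0,0,0,0,0,0.06,0,0,0,0,0,0,0.06,0,0,-0.03,0,0,0,0.07,0,0,-0.06,0,0,0,0.08,0,0,-0.04,0,0,0,0.08,0,0,0,0,0,0,0.08]'; python3 - <<'E'
from h import *
np.set_printoptions(precision=4,suppress=True)
o=observe();A=R.from_rotvec(o["ee_rot"]).as_matrix()
print(o["position"],A.T@(np.array([.6525,.1353,.044])-o["position"]),np.degrees(np.arctan2(A[1,1],A[0,1])))
E
```

```text
clock: 17.12
position: [0.5231, -0.0936, 0.0339]
ee_rot: [2.137, 2.302, 0.001]
force: [-0.3, 0.7, -0.3]
width: 0.343
gripper_force: 20.0
clock: 18.0
position: [0.5245, -0.0939, 0.1662]
ee_rot: [2.135, 2.299, 0.006]
force: [-0.3, 0.3, -0.1]
width: 0.87
gripper_force: 0.0
[ 0.5245 -0.0939  0.1662] [0.2192 0.1439 0.123 ] 4.235369845829976
```

```bash
python3 -m pendant '[0.044,0.029,0,0,0,0,0.09,0.044,0.029,0,0,0,0,0.09,0.044,0.029,0,0,0,0,0.09,0.044,0.029,0,0,0,0,0.09,0.0435,0.028,0,0,0,0,0.09,0,0,0,0,0,0,0.085,0,0,0,0,0,0,0.085]'; python3 - <<'E'
from h import *
np.set_printoptions(precision=4,suppress=True)
o=observe();A=R.from_rotvec(o["ee_rot"]).as_matrix()
print(o["position"],A.T@(np.array([.6525,.1353,.040])-o["position"]))
c=cam("wrist");im=get_image("wrist")[:,:,::-1];H,S,V=cv2.split(cv2.cvtColor(im,cv2.COLOR_BGR2HSV))
m=(((H<6)|(H>174))&(S>190)&(V>120)).astype(np.uint8)
q=max(cv2.findContours(m,0,2)[0],key=cv2.contourArea);(u,v),r=cv2.minEnclosingCircle(q);print(u,v,r,ray(c,(u,v),.074))
E
```

```text
clock: 18.88
position: [0.6493, 0.1352, 0.1621]
ee_rot: [-2.138, -2.301, 0.003]
force: [0.1, -0.5, 0.0]
width: 0.93
gripper_force: 0.0
[0.6493 0.1352 0.1621] [-0.      0.0034  0.1221]
283.0374755859375 225.33480834960938 31.19045639038086 [0.6525 0.1354 0.074 ]
```

```bash
python3 -m pendant '[0,0.003,0.04,0,0,0,0.085,0,0,0.04,0,0,0,0.08,0,0,0.042,0,0,0,0.08,0,0,0,0,0,0,0.08,0,0,0,0,0,0,0.03,0,0,0,0,0,0,0.03,0,0,0,0,0,0,0.03,0,0,0,0,0,0,0.03,0,0,0,0,0,0,0.03]' 20 && python3 -m pendant '[0,0,-0.03,0,0,0,0.03,0,0,-0.04,0,0,0,0.03,0,0,-0.04,0,0,0.17,0.03,0,0,0,0,0,0.17,0.03,0,0,0,0,0,0.17,0.03,0,0,0,0,0,0,0.03]'; python3 - <<'E'
from h import *
np.set_printoptions(precision=4,suppress=True)
o=observe();A=R.from_rotvec(o["ee_rot"]).as_matrix()
print(o["joints"],o["position"],A.T@(np.array([.5294,-.1725,.0405])-o["position"]),np.degrees(np.arctan2(A[1,1],A[0,1])))
E
```

```text
clock: 20.05
position: [0.6533, 0.1364, 0.042]
ee_rot: [2.138, 2.302, 0.001]
force: [-1.6, -0.3, 6.1]
width: 0.484
gripper_force: 20.0
clock: 20.8
position: [0.6527, 0.1365, 0.1509]
ee_rot: [2.648, 1.69, -0.001]
force: [0.0, 0.7, -1.0]
width: 0.488
gripper_force: 20.0
[-0.7679  0.6876  0.8015  1.6057 -0.5414  1.084  -0.2546] [0.6527 0.1365 0.1509] [-0.3321  0.0183  0.1107] -24.911241278979368
```

```bash
python3 -m pendant '[-0.0474,0.0026,0,0,0,0,0.03,-0.0474,0.0026,0,0,0,0,0.03,-0.0474,0.0026,0,0,0,0,0.03,-0.0474,0.0026,0,0,0,0,0.03,-0.0474,0.0026,0,0,0,0,0.03,-0.0474,0.0026,0,0,0,0,0.03,-0.0474,0.0026,0,0,0,0,0.03,0,0,0,0,0,0,0.03,0,0,0,0,0,0,0.03]'; python3 snap.py c6; python3 - <<'E'
from h import *
np.set_printoptions(precision=4,suppress=True)
o=observe();A=R.from_rotvec(o["ee_rot"]).as_matrix()
print(o["joints"],o["position"],A.T@(np.array([.5294,-.1725,.0425])-o["position"]),np.degrees(np.arctan2(A[1,1],A[0,1])))
E
```

```text
clock: 21.92
position: [0.5295, -0.1719, 0.1512]
ee_rot: [-2.647, -1.691, -0.001]
force: [0.3, 1.3, -1.0]
width: 0.485
gripper_force: 20.0
[ 0.52975404 -0.1711895   0.15112561] [ 9.07773629e-01 -4.19460217e-01 -4.07100697e-04]
[-0.3578  0.5142  0.8259  1.8927 -0.4657  0.9382  0.2551] [ 0.5298 -0.1712  0.1511] [-0.0014  0.0003  0.1086] -24.8005155956144
```

View pics/c6.png

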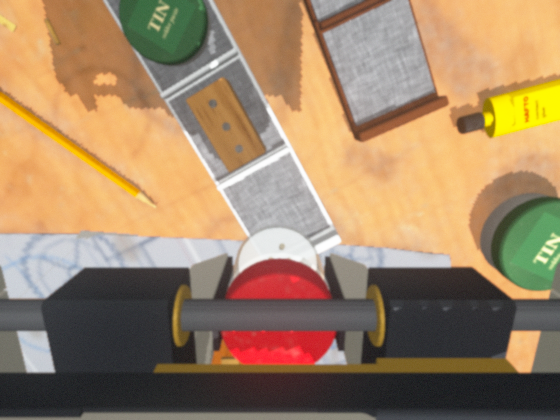

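```bash
python3 - <<'E'
from h import *
import pickle
np.set_printoptions(precision=4,suppress=True)
c=pickle.load(open("c6.pkl","rb"))
a,b=ray(c,(219,186),.017),ray(c,(289,149),.017);k=np.array([.076,-.997,0]);print(a,b,"bay4",(a+b)/2+.04*k)
a,b=ray(c,(165,98),.017),ray(c,(240,60),.017);print(a,b,"bay3",(a+b)/2+.04*k)
print("end",ray(c,(340,240),.026))
P=[ray(c,p,.038)[:2] for p in((187,99),(223,79),(268,150),(235,170))];print(np.array(P),"block",np.mean(P,0))
print("tin",ray(c,(164,19),.039))
E
```

```text
[ 0.4931 -0.1343  0.017 ] [ 0.5574 -0.131   0.017 ] bay4 [ 0.5283 -0.1725  0.017 ]
[ 0.4873 -0.0564  0.017 ] [ 0.5512 -0.0564  0.017 ] bay3 [ 0.5223 -0.0962  0.017 ]
end [ 0.5653 -0.2157  0.026 ]
[[ 0.5065 -0.0669]
 [ 0.5357 -0.0658]
 [ 0.5434 -0.1231]
 [ 0.5147 -0.1261]] block [ 0.5251 -0.0955]
tin [ 0.5174 -0.0164  0.039 ]
```

```bash
python3 -m pendant '[-0.001,0,0.04,0,0,0,0.03,0,0,0.04,0,0,0,0.03,0,0,0.02,0,0,0,0.03,0,0,0.008,0,0,0,0.03,0,0,0,0,0,0,0.03,0,0,0,0,0,0,0.03]' && python3 -m pendant '[0,0,0,0,0,0,0.075,0,0,0,0,0,0,0.075,0,0,0,0,0,0,0.075,0,0,0,0,0,0,0.075,0,0,-0.05,0,0,0,0.08,0,0,-0.06,0,0,0,0.08,0,0,-0.06,0,0,0,0.08,0.05,0.03,-0.02,0,0,0,0.08,0.05,0.03,0,0,0,0,0.08,0,0,0,0,0,0,0.08]'; python3 - <<'E'
from h import *
cv2.imwrite("pics/a.png",np.vstack([get_image("scene")[170:380,100:400],get_image("top")[130:340,130:430]])[:,:,::-1])
E
```

```text
clock: 22.72
position: [0.5298, -0.173, 0.0441]
ee_rot: [2.648, 1.689, 0.002]
force: [-0.2, -0.8, -1.0]
width: 0.486
gripper_force: 20.0
clock: 23.98
position: [0.6289, -0.1029, 0.2324]
ee_rot: [-2.642, -1.698, -0.001]
force: [-0.9, -0.5, -0.9]
width: 0.873
gripper_force: 0.0
```

View pics/a.png

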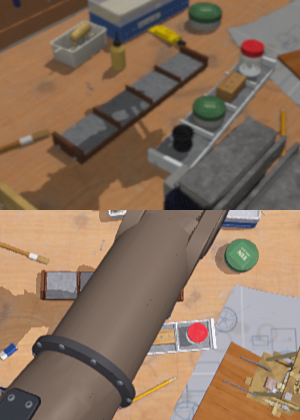

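The picture shows loupe, tin, block and jar upright in the aluminium rack from left to right. The oil bottle still stands in its place at about (118,55) in the crop.

```bash
python3 -c "
from cell import *;print(sign_off())"
```

```text
the job is handed in; nothing more can be done
None
```

The job is handed in at about 24 s of the 96 s: loupe, tin, block and jar now stand upright and released in the aluminium rack, left to right, and the oil bottle was not touched.

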